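Tighten the hold-down clamp on a batten with its ratcheting clamp handle

ROBOT

A 7-joint arm with a two-finger parallel gripper is mounted at the origin on the work surface. World frame = base frame: x ahead of the robot, y to its left, z up, the work surface at z = 0. Lengths are in m, angles in degrees, forces in N, time in s.
With the tool pointing down it reaches from about 0.425 to 0.875 m from the base axis. Payload 4.7 kg.
Tool frame: the origin (TCP) lies at the very end of the fingers, on their centre line; the grasp point (between the pads) lies 19 mm behind it; z points along the fingers, y is the direction in which the jaws open and shut (so a half turn about z gives the same grasp; the last joint's range is limited). The gripper opens to 87 mm and grips with 3 to 60 N. Pads are 19 mm wide; open, the fingers measure 117 mm over their backs; the gripper's body (75 mm by 190 mm) begins 51 mm behind the grasp point.
Start: joints at [-73.276, 18.392, -4.016, 83.108, 1.295, 78.541, -3.26], TCP at [0.178, 0.625, 0.223] pointing down, gripper open.
Joint ranges: [-163.93, 163.93], [-17.29, 119.83], [-79.2, 71.16], [3.27, 140.29], [-89.18, 269.18], [5.43, 117.66], [-154.24, 154.24]. Speed limits (degrees/s): [147.25, 147.25, 180, 180, 180, 180, 180].

INTERFACE

Orientations are given as [roll, pitch, yaw] about the fixed x, y, z axes, in that order (R = Rz(yaw) Ry(pitch) Rx(roll)).
In Python, from cell import * gives the robot as it stands.
- The arm moves only by the tool drive_tool, never from a script. Its argument "moves" is text: rows parted by semicolons, each of 5 numbers parted by spaces: the shift along the tool's x, y, z in m, then the turn about the tool's z in degrees, then the gripper's target within -1 to 1 (fully open at 1, half-way at 0, shut at -1). In form: x y z yaw fingers; .... A call has exactly 8 rows; each row is the pose to reach, as a shift and turn from the pose commanded when the call began, along the tool's axes at that moment; what a row does not reach only later rows make up. A row lasts 1/10 s, in which the tool goes at most 50 mm and 8.59 degrees, less where a joint would pass 70% of its speed; a pose out of reach is approached as far as the arm can. A call with a gripper value outside its range is refused whole. The fingers move at their own pace and stop on an object; "grip_force" is the grip in N (left out, the last holds). Time passes only in rows, so rows that repeat a pose let the fingers close, or fill a call up. It gives the time, the measured TCP pose, the force and the opening at its end, in the units of the state.
- get_obs(): the state, without advancing time (a new reading comes with each control period).
- read_camera(name): name is "scene" or "side" or "wrist"; returns (picture, depth): 400x640x3 uint8, red, green, blue; 400x640 float32, m along the optical axis (not along the pixel's ray), 0 where there is no reading.
- calibration(name): a dict with "intrinsics" (3x3 intrinsics, pixels), "k1" (the pictures are not rectified: a ray, as slopes to the right and down, at radius r is drawn at 1 + k1 r^2 times it, then the intrinsics apply), "cam_to_world" (4x4, takes a point from camera to world coordinates); the wrist camera has in their place "T_tool_cam" (4x4, takes a point from camera to tool coordinates, whose origin is the TCP and whose axes are the flange's). Camera axes: x right, y up, looking along -z (the intrinsics and any distortion apply to the point x, -y, -z); pixel columns grow to the right and rows downward; lengths in m; the calibration is good to about 2 mm. A picture is of the moment at which its call begins: read the wrist's pose just before it. calibration takes no time and is no camera call.
- sign_off(): hands the job in, once; it reports no verdict.
Trained networks look in the newest picture that a camera, given by its name, has taken for a name from the list of things; names that differ only in an ending like _2 or _b are one class to them, and where a whole thing is asked for, a point or a joint stands for the part that bears it (a point fixed in the world has none). Each returns a list of dicts, best first, with "conf" (0 to 1); they miss things now and then, are a little off and sometimes report something else, mostly with a low value. They report only what shows in the picture. A call takes as long as a camera call.
- search_frame(camera, name): "uv" ([column, row] in pixels, amid what is visible of it).
- pinpoint(camera, name): "uv" ([column, row] in pixels: a listed point, or the origin of a listed thing).
The state is a dict: "time_s": time; "qpos": joint angles; "joint_velocities": joint speeds; "effort": joint torques, N m; "tool_pos": TCP position; "tool_rot": TCP orientation; "force": force on the tool from outside, world axes, zero at the start; "wrist_torque": the same for the moment, N m; "grip_width": finger opening in m.
Only numpy, scipy, OpenCV 4.12 (cv2) and the standard library are available. Lean on these libraries where they do the work, as an engineer would, in place of code of your own. Each camera call takes 0.05 s, during which the arm holds its last target. There are 200 camera calls.

TASK

Clamp the batten to the blue bed with the hold-down: turn the black clamp handle clockwise (seen from above), and each time it nears its stop pin lift it off its serrations, swing it back, let it drop in and turn again, until the foot bears firmly on the wood but does not crush it. Do not ram the handle against the stop pins and do not shift the batten or disturb the other things; leave the handle down in its serrations and let go.

Things in the scene. Friction and masses are not known exactly. Their poses are not given: they have to be found in the camera images.
- grip (a point): the handle's upright black grip, a cylinder 22 mm in diameter and 48 mm tall, 80 mm from the screw axis at the end of a level black bar (12 mm wide, 10 mm high) that runs inward to the hub; this point is on its axis, 27 mm above its lower end, 21 mm below its top, 16 mm above the top of the bar. Free all round except for the bar
- hub (a point): point on the vertical screw axis about which the handle swings, at the height of grip when the handle is down in its serrations (fixed to the clamp). Its x axis points along the clamp's arm, from the screw axis to the column (78 mm away, behind the fence)
- turner (a joint): swing of the handle about the screw axis, rad; 0 when it points away from the column (hub -x); grows clockwise seen from above (tightening, from hub -x towards +y). Two upright 10 mm stop pins, 42 mm from the axis and 48 mm high, stop the bar at about -0.75 and +0.75, lifted or not. More than 40 N of the bar on a pin (20 N at the grip) is ramming
- lift (a joint): lift of the handle off its serrations, m: 0 fully down, at most 0.014; a spring presses it down (5 N; 6 N lifted). Down, its dogs sit in 16 grooves (pitch 0.393 rad, play 0.07) and the screw turns with it both ways; above 0.006 it swings free. Let go, it slides into the nearest groove, unless a stop pin blocks that: then it hangs up at 3 mm and must come a little to the middle
- clamp: hold-down clamp fixed behind the fence: steel column 32 mm thick, grey arm and round head over the batten; origin on the screw axis at about table level, x towards the column. Its screw stays where it is left. Turning it takes 5 to 8 N at the grip (more when fast) while the foot is free; from touch on, 1 N more for every 16 N of foot pressure
- head (a point): centre of the top of the clamp's round head, 100 mm in diameter and 16 mm thick. The steel foot below it, 32 mm in diameter, goes down 5 mm per rad of tightening; it starts 7 to 12 mm above the wood (not measured: touch must be felt). Firm is 40 to 120 N on the wood; aim for 80 N, 5 N more at the grip than with the foot free, about 0.35 rad past touch; over 120 N crushes it
- batten: length of light softwood lying on the bed against the fence, 63 x 260 x 38 mm (x, y, z), origin at the centre of its underside, long axis y
- bed: blue cast bed, 160 x 240 x 25 mm, with an aluminium fence on it; origin at table level below the screw axis, x away from the robot towards the fence; fixed to the table
- handle: the black handle's bar and grip; origin on the screw axis at about table level
- stops: the two upright steel stop pins on the clamp head, origin on the screw axis at about table level
- screwdriver: screwdriver lying beside the bed; bystander
- offcut: offcut of wood 70 x 45 x 38 mm beside the bed; bystander
- screw_jar: jar, 60 mm in diameter, 75 mm high; bystander
- glue: white bottle, 60 mm in diameter, 170 mm high; bystander
- hammer: hammer lying on the table; bystander
- spanner: spanner lying on the table; bystander
- paint_tin: tin, 90 mm in diameter, 110 mm high; bystander

How it is judged (in metres and radians):
At the end, for the whole second after the job is handed in: The foot presses on the batten with 40 to 120 N, the handle is down in its serrations (lift under 3 mm) and at rest, and the batten lies within 8 mm of where it was (contact force between clamp and batten between 40 and 120 N and value of joint lift below 0.003 m and distance of batten from where it was at the start of the episode below 0.008 m and velocity of joint turner between -0.05 and 0.05 rad/s); the robot touches nothing.
It fails at once if the foot crushes the wood (over 120 N) (contact force between clamp and batten above 120 N).
It fails at once if the handle is rammed against a stop pin (over 40 N) (contact force between handle and stops above 40 N).
It fails at once if the batten is shifted by more than 15 mm (distance of batten from where it was at the start of the episode above 0.015 m).
It fails at once if a bystander is moved by more than 30 mm (distance of any of screwdriver, offcut, screw_jar, glue, hammer, spanner, paint_tin from where it was at the start of the episode above 0.03 m).
It also fails if it takes over 72 s, if anything falls off the work surface, if the arm or the gripper's body presses on something with over 40 N, if the wrist force passes 120 N, or if a joint passes its speed limit or range.

## Working session

There is one attempt and no reset: what is moved stays moved. The work goes in short steps, Python scripts to look and compute and a tool call to move; the robot and the scene stay as the last step left them, time stands still between calls to the robot, and variables do not carry over. Pictures are saved under pics/ and viewed, about 8 in all and at most 12, crops included, and the job is handed in when it is done.

Besides the shell and the picture viewer there is one more tool, called as name(argument=value, ...) on one line, values as JSON. drive_tool: Moves the arm, as the interface text tells. Its arguments: {"type":"object","properties":{"moves":{"type":"string"},"grip_force":{"type":"number"}},"required":["moves"]}

```bash
mkdir -p pics; ls
cat > h.py <<'E'
from cell import *
import numpy as np, cv2
from scipy.spatial.transform import Rotation as R
def c2w(cam):
    c=calibration(cam)
    if 'cam_to_world' in c: return c,np.array(c['cam_to_world'])
    o=get_obs(); T=np.eye(4); T[:3,:3]=rot(o); T[:3,3]=o['tool_pos']
    return c,T@np.array(c['T_tool_cam'])
def rot(o): return R.from_euler('xyz',o['tool_rot'],degrees=True).as_matrix()
def ray(cam,uv,cw=None):
    c,T=cw or c2w(cam); K=np.array(c['intrinsics']); k=c['k1']
    d=np.array([(uv[0]-K[0,2])/K[0,0],(uv[1]-K[1,2])/K[1,1]]); s=d.copy()
    for _ in range(20): s=d/(1+k*(s@s))
    return T[:3,3],T[:3,:3]@np.array([s[0],-s[1],-1])
def atz(cam,uv,z,cw=None):
    p,d=ray(cam,uv,cw); return p+d*(z-p[2])/d[2]
def atd(cam,uv,D,cw=None):
    p,d=ray(cam,uv,cw); u,v=np.round(uv).astype(int); w=D[v-2:v+3,u-2:u+3]; w=w[w>0]
    return p+d*np.median(w) if len(w) else None
def tri(rs):
    A=0;b=0
    for p,d in rs:
        d=d/np.linalg.norm(d);M=np.eye(3)-np.outer(d,d);A=A+M;b=b+M@p
    return np.linalg.solve(A,b)
E
python3 - <<'E'
from h import *
np.set_printoptions(precision=4,suppress=True)
o=get_obs();print(o)
res={}
for cam in('scene','side'):
    im,D=read_camera(cam); cv2.imwrite(f'pics/{cam}0.png',im[:,:,::-1])
    for n in('grip','hub','head','bed','batten'):
        r=pinpoint(cam,n)[:1]
        for x in r:
            print(cam,n,x['uv'],round(x['conf'],2),atd(cam,x['uv'],D)); res.setdefault(n,[]).append(ray(cam,x['uv']))
for n,r in res.items():
    if len(r)>1: print(n,tri(r))
E
```

```text
pics
{'time_s': 0.0, 'qpos': array([-73.2743,  18.4387,  -4.0177,  83.1765,   1.2946,  78.5409,
        -3.2609]), 'joint_velocities': array([ 0.0415,  0.0016, -0.0278, -0.1559,  0.1174, -0.0274, -0.0011]), 'effort': array([  0.0003, -49.1278,  -0.4039, -31.2532,  -0.0641,   0.0434,
         0.0002]), 'tool_pos': array([0.1781, 0.6245, 0.2215]), 'tool_rot': array([-179.8891,    0.0047,  164.0851]), 'force': array([ 0.1857, -0.395 ,  0.5211]), 'wrist_torque': array([-0.024 , -0.0252, -0.0457]), 'grip_width': 0.08753600729287914}
scene grip [327.6, 180.6] 0.73 [0.5399 0.0358 0.1523]
scene hub [326.5, 198.0] 0.81 [0.5867 0.022  0.1296]
scene head [325.2, 211.3] 0.96 [0.6286 0.0086 0.1202]
scene bed [322.9, 235.9] 0.97 [ 0.6524 -0.0013  0.0482]
scene batten [325.4, 228.5] 0.73 [ 0.6719 -0.0006  0.0986]
side grip [322.4, 204.9] 0.49 [0.5287 0.037  0.1498]
side hub [298.8, 196.1] 0.95 [0.6148 0.0076 0.1363]
side head [301.9, 201.4] 0.93 [0.6005 0.0223 0.1307]
side bed [301.8, 223.7] 0.9 [0.5932 0.0605 0.0653]
side batten [303.1, 218.1] 0.57 [0.5952 0.0381 0.0668]
grip [0.5306 0.0365 0.1463]
hub [0.6098 0.0172 0.1499]
head [0.6101 0.0087 0.1073]
bed [0.6106 0.0106 0.0001]
batten [0.6069 0.0143 0.0311]
```

```bash
cd pics; python3 -c "
import cv2,numpy as np
a=[cv2.imread(f'{c}0.png') for c in('scene','side')]
cv2.imwrite('both.png',cv2.resize(np.vstack(a),(480,600)))"
```

```text
(no output)
```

View pics/scene0.png

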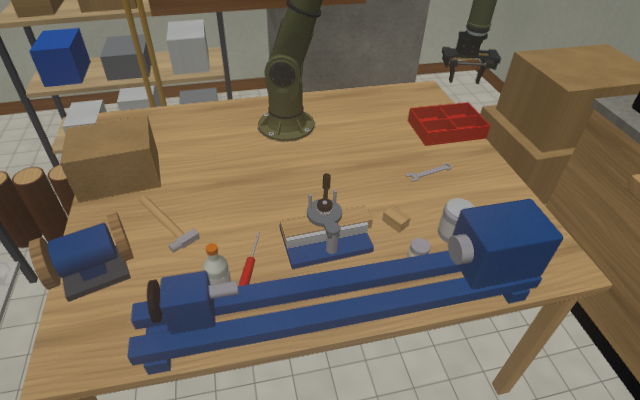

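View pics/side0.png

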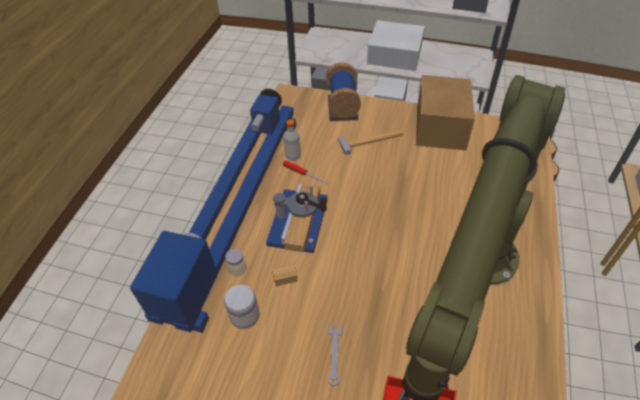

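The scene shows the clamp ahead of the robot. Its grip is near (327,181) in the scene view and (322,205) in the side view, pointing towards the robot. The way there is clear, so I'm moving over it for a close look.

drive_tool(moves="-0.031 -0.030 -0.010 -2 1; -0.062 -0.060 -0.020 -4 1; -0.093 -0.089 -0.030 -6 1; -0.124 -0.119 -0.040 -8 1; -0.155 -0.149 -0.050 -10 1; -0.186 -0.178 -0.060 -12 1; -0.217 -0.208 -0.070 -14 1; -0.248 -0.238 -0.080 -16 1", grip_force=25)

```text
time_s: 1.4
tool_pos: [0.3522, 0.3265, 0.3033]
tool_rot: [179.9, 0.0, -179.8]
force: [0.6, -0.2, 0.1]
grip_width: 0.0872
```

drive_tool(moves="-0.024 -0.044 0 0 1; -0.048 -0.088 0 0 1; -0.072 -0.131 0 0 1; -0.096 -0.175 0 0 1; -0.120 -0.219 0 0 1; -0.144 -0.263 0 0 1; -0.168 -0.306 0 0 1; -0.168 -0.306 0 0 1")

```text
time_s: 2.2
tool_pos: [0.5218, 0.0141, 0.303]
tool_rot: [-179.8, 0.1, 179.4]
force: [0.1, -0.5, 0.2]
grip_width: 0.0871
```

```bash
cat > look.py <<'E'
from h import *
import sys
np.set_printoptions(precision=4,suppress=True)
o=get_obs();print(o['time_s'],o['tool_pos'],o['tool_rot'],o['qpos'])
im,D=read_camera('wrist'); cw=c2w('wrist'); cv2.imwrite(f'pics/{sys.argv[1]}.png',im[:,:,::-1])
Z=dict(grip=.146,hub=.146,head=.115,bed=0,batten=.025,clamp=0,handle=0,stops=0)
for n in Z:
    for x in pinpoint('wrist',n)[:1]: print(n,np.array(x['uv']),round(x['conf'],2),'z:',atz('wrist',x['uv'],Z[n],cw),'d:',atd('wrist',x['uv'],D,cw))
np.save('D.npy',D)
E
python3 look.py w1
```

```text
2.2 [0.5218 0.0141 0.303 ] [-179.794     0.126   179.3829] [-36.1284   0.2088  31.8601  94.921    0.1062  84.7937  85.1046]
grip [333.  187.5] 0.88 z: [0.529  0.0348 0.146 ] d: [0.5237 0.0338 0.1655]
hub [314.3 246.9] 0.8 z: [0.6053 0.0122 0.146 ] d: [0.6108 0.012  0.1352]
head [316.7 232.2] 0.82 z: [0.5994 0.015  0.115 ] d: [0.5916 0.0152 0.1322]
bed [587.7  81.4] 0.44 z: [0.3941 0.451  0.    ] d: [0.3948 0.4438 0.0077]
clamp [316.2 208.5] 0.62 z: [0.6066 0.0131 0.    ] d: [0.5698 0.0145 0.1035]
handle [316.4 206.8] 0.97 z: [0.6035 0.0135 0.    ] d: [0.5676 0.0148 0.103 ]
```

View pics/w1.png

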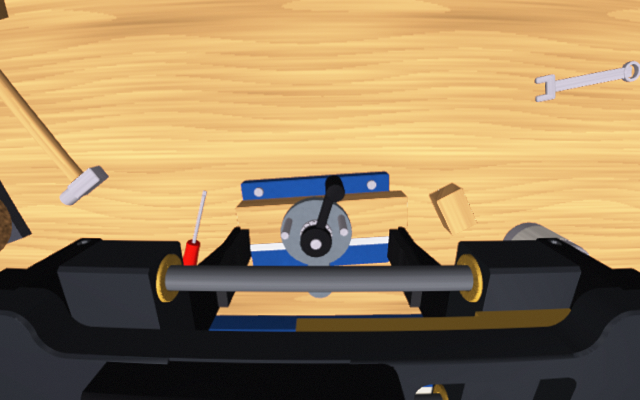

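Run:
```python
from h import *
np.set_printoptions(precision=4,suppress=True)
D=np.load('D.npy'); im=cv2.imread('pics/w1.png'); cw=c2w('wrist')
c,T=cw;K=np.array(c['intrinsics'])
v,u=np.mgrid[150:300,200:430]; P=np.array([atd('wrist',(a,b),D,cw) if D[b,a]>0 else np.full(3,np.nan) for a,b in zip(u.ravel(),v.ravel())]).reshape(*u.shape,3)
col=im[150:300,200:430].astype(int)
b,g,r=col[...,0],col[...,1],col[...,2]
dark=(col.max(-1)<60)
m=dark&(P[...,2]>.158)&(P[...,0]<.56)&(P[...,2]<.18); q=P[m]; print('grip top',m.sum(),np.median(q,0),(q.min(0)+q.max(0))/2,np.ptp(q,axis=0))
blue=(b>100)&(r<80)&(P[...,0]<.56); q=P[blue];print('blue z',np.median(q[:,2]))
# front edge: min x per y-column
ys=[];xs=[]
for a in range(u.shape[1]):
    k=np.where(blue[:,a])[0]
    if len(k)>3: xs.append(P[k[0],a,0]);ys.append(P[k[0],a,1])
s=np.polyfit(ys,xs,1);print('bed edge slope dx/dy',s,np.array(xs)[[0,-1]],np.array(ys)[[0,-1]])
gr=(abs(r-b)<25)&(r>70)&(abs(P[...,2]-.115)<.012); q=P[gr];print('head',gr.sum(),np.median(q[:,2]),cv2.minEnclosingCircle(q[:,:2].astype(np.float32)))
```

```text
grip top 291 [0.5275 0.0414 0.1649] [0.5281 0.0417 0.1619] [0.0203 0.02   0.0077]
blue z 0.023976707264858205
bed edge slope dx/dy [-0.071   0.5477] [0.5549 0.5403] [-0.1002  0.1341]
head 1523 0.1033548698316687 ((0.6274715662002563, 0.025556782260537148), 0.07394295930862427)
```

The wrist view shows the grip top at about (335,184), the hub at (316,244), and the bed rotated about 4°. The grip's 0.165 m top height agrees with the sizes given. Next I'll straddle the bar and grasp.

drive_tool(moves="-0.002 0.008 -0.0 6 1; -0.004 0.016 0.02 12 1; -0.006 0.0275 0.050 18 1; -0.006 0.0275 0.080 18 1; -0.006 0.0275 0.110 18 1; -0.006 0.0275 0.140 18 1; -0.006 0.0275 0.160 18 1; -0.006 0.0275 0.160 18 1")

```text
time_s: 3.45
tool_pos: [0.5235, 0.0502, 0.1397]
tool_rot: [-179.8, -0.3, 162.1]
force: [0.0, 0.0, -0.0]
grip_width: 0.087
```

```bash
python3 look.py w2
```

```text
3.45 [0.5235 0.0502 0.1397] [-179.8201   -0.2792  162.1409] [-36.6901   7.1498  30.4944 107.5403  -3.8904  66.6678  67.314 ]
grip [291.2 266. ] 0.87 z: [0.5341 0.0296 0.146 ] d: [0.4923 0.0523 0.2245]
hub [291.2 262.8] 0.74 z: [0.5319 0.0304 0.146 ] d: [0.5231 0.0352 0.163 ]
head [301.9 319.5] 0.81 z: [0.5996 0.0123 0.115 ] d: [0.5023 0.0533 0.2379]
batten [316.6 270.1] 0.62 z: [0.612 0.02  0.025] d: [0.495  0.0599 0.2266]
clamp [305.2 257.9] 0.88 z: [0.6065 0.0072 0.    ] d: [0.5285 0.0411 0.1515]
handle [307.8 262.4] 0.87 z: [ 0.6132  0.0082 -0.    ] d: [0.5316 0.0417 0.1521]
```

View pics/w2.png

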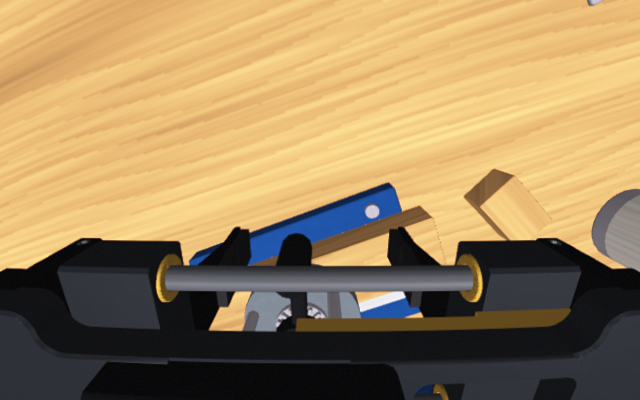

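Run:
```python
from h import *
np.set_printoptions(precision=4,suppress=True)
o=get_obs();M=rot(o);p=o['tool_pos'];print(p,o['tool_rot'])
im,D=read_camera('wrist');cw=c2w('wrist')
for r in(240,246,252,258):
    k=[u for u in range(255,345) if im[r,u].max()<45]
    a,b=min(k),max(k)
    m=atz('wrist',((a+b)/2,r),.165,cw); w=atz('wrist',(b,r),.165,cw)-atz('wrist',(a,r),.165,cw)
    print(r,a,b,m,M.T@(m-p),np.linalg.norm(w),D[r,(a+b)//2])
m=(im[225:263,255:345].max(-1)<45);vs,us=np.nonzero(m)
print('front edge',atz('wrist',(296,225+vs.min()),.165,cw), M.T@(atz('wrist',(296,225+vs.min()),.165,cw)-p))
```

```text
[0.5264 0.0501 0.1434] [179.9429   0.0654 162.0882]
240 281 310 [0.5116 0.042  0.165 ] [ 0.0115 -0.0122 -0.0216] 0.01570696186759027 0.18096286
246 279 310 [0.5149 0.0403 0.165 ] [ 0.0079 -0.0128 -0.0216] 0.016913381623848176 0.17242186
252 277 309 [0.5181 0.0383 0.165 ] [ 0.0043 -0.0138 -0.0216] 0.017589661715097283 0.16416788
258 276 309 [0.5215 0.0368 0.165 ] [ 0.0006 -0.0142 -0.0216] 0.018275326830336665 0.1590005
front edge [0.5051 0.0446 0.165 ] [ 0.0186 -0.0118 -0.0216]
```

Run:
```python
from h import *
np.set_printoptions(precision=4,suppress=True)
o=get_obs();M=rot(o);p=o['tool_pos'];print(p,np.array(calibration('wrist')['T_tool_cam']))
im,D=read_camera('wrist');cw=c2w('wrist')
for r in range(236,266,3):
    k=[u for u in range(255,345) if im[r,u].max()<45]
    if not k: continue
    a,b=min(k),max(k); p0,d=ray('wrist',((a+b)/2,r),cw); m=p0+d*D[r,(a+b)//2]
    print(r,a,b,m,M.T@(m-p),(b-a)*D[r,(a+b)//2]/calibration('wrist')['intrinsics'][0][0])
```

```text
[0.5263 0.05   0.1432] [[-0.0002  0.9565  0.2919  0.0791]
 [ 1.      0.0002  0.0002  0.0005]
 [ 0.0001  0.2919 -0.9565 -0.1619]
 [ 0.      0.      0.      1.    ]]
236 283 308 [0.5218 0.036  0.135 ] [-0.     -0.0148  0.0082] 0.01631543623482248
239 282 309 [0.5219 0.0363 0.1393] [-0.0001 -0.0144  0.0038] 0.017224037663401002
242 281 310 [0.5223 0.0365 0.1431] [-0.0004 -0.0141  0.0001] 0.018144937513689317
245 280 310 [0.522  0.0366 0.1477] [-0.0001 -0.0141 -0.0046] 0.018291606710855318
248 279 310 [0.5218 0.0367 0.1521] [ 0.0001 -0.014  -0.009 ] 0.018438193773270908
251 278 309 [0.5223 0.0361 0.1546] [-0.0005 -0.0144 -0.0114] 0.018200083455604338
254 277 309 [0.5218 0.0365 0.1594] [ 0.0001 -0.0143 -0.0163] 0.018248998890023745
257 276 309 [0.5219 0.0364 0.1627] [-0.     -0.0143 -0.0195] 0.018460350041249653
260 275 309 [0.5223 0.0362 0.1652] [-0.0005 -0.0143 -0.0221] 0.018742687407684512
263 274 309 [0.524  0.0353 0.1651] [-0.0024 -0.0147 -0.0219] 0.01938206621038391
```

The depth along the grip's side puts its axis at tool (-11, -14) mm. The earlier estimate came from a pose taken in motion. Correcting that, lowering and closing.

drive_tool(moves="-0.005 -0.007 0 -0 1; -0.011 -0.014 0 0 1; -0.011 -0.014 0 0 1; -0.011 -0.014 0.008 0 1; -0.011 -0.014 0.016 0 1; -0.011 -0.014 0.016 0 1; -0.011 -0.014 0.016 0 0; -0.011 -0.014 0.016 0 -1", grip_force=25)

```text
time_s: 4.8
tool_pos: [0.5322, 0.0335, 0.1266]
tool_rot: [180.0, 0.0, 162.1]
force: [0.1, -0.1, -0.0]
grip_width: 0.0777
```

drive_tool(moves="0 0 0 0 -1; 0 0 0 0 -1; 0 0 0 0 -1; 0 0 0 0 -1; 0 0 0 0 -1; 0 0 0 0 -1; 0 0 0 0 -1; 0 0 0 0 -1")

```text
time_s: 5.6
tool_pos: [0.532, 0.0332, 0.1266]
tool_rot: [-180.0, -0.0, 162.1]
force: [-0.8, -0.8, 0.3]
grip_width: 0.0215
```

Run:
```python
from h import *
o=get_obs();print(o)
```

```text
{'time_s': 5.6, 'qpos': array([-35.12684213,   8.70197364,  31.31438073, 107.7131498 ,
        -4.97847307,  64.92455602,  70.09051427]), 'joint_velocities': array([-0.0214173 ,  0.01144011, -0.03462306, -0.06435315,  0.02660442,
        0.06090181, -0.037271  ]), 'effort': array([-9.72772739e-02, -3.21218920e+01,  2.42012300e+00, -2.87959546e+01,
       -3.60826263e-02,  3.68997135e-03, -6.18775011e-03]), 'tool_pos': array([0.53204141, 0.03320126, 0.12656855]), 'tool_rot': array([-1.79996779e+02, -3.26068954e-03,  1.62082110e+02]), 'force': array([-0.77895408, -0.81457122,  0.33382657]), 'wrist_torque': array([ 0.01440464,  0.04157197, -0.00772626]), 'grip_width': 0.021455118312618628}
```

drive_tool(moves="0 0.0024 0 1.7 -1; 0 0.0048 0 3.4 -1; -0.0001 0.0072 0 5.2 -1; -0.0003 0.0096 0 6.9 -1; -0.0006 0.012 0 8.6 -1; -0.0009 0.0143 0 10.3 -1; -0.0013 0.0167 0 12 -1; -0.0018 0.019 0 13.8 -1")

```text
time_s: 6.4
tool_pos: [0.5393, 0.0491, 0.1265]
tool_rot: [-179.9, 0.0, 148.2]
force: [-0.8, -3.9, 1.1]
grip_width: 0.0214
```

```bash
cat > f.py <<'E'
from h import *
np.set_printoptions(precision=4,suppress=True)
import json,os
hub=np.array(json.load(open('hub.json')) if os.path.exists('hub.json') else [.6095,.0105])
o=get_obs();p=o['tool_pos'];f=o['force'];M=rot(o)
d=p[:2]-hub;r=np.linalg.norm(d);ang=np.arctan2(d[1],-d[0])
t=ang+.071
rad=d/r;tan=np.array([rad[1],-rad[0]]) # clockwise
print('time %.2f t %.3f r %.4f z %.4f | Frad %.2f Ftan %.2f Fz %.2f | tool-frame F %s torque %s yaw-err %.1f deg w %.4f vel %.2f'%(o['time_s'],t,r,p[2],f[:2]@rad,f[:2]@tan,f[2],M.T@f,o['wrist_torque'],o['tool_rot'][2]-(180-np.degrees(ang)),o['grip_width'],abs(o['joint_velocities']).max()))
print(p)
open('log.txt','a').write(json.dumps([*p,*f])+'\n')
E
python3 f.py
```

```text
time 6.40 t 0.574 r 0.0801 z 0.1265 | Frad -1.20 Ftan -3.76 Fz 1.07 | tool-frame F [-1.3936 -3.692  -1.0635] torque [-0.6709  0.1965  0.3815] yaw-err -3.0 deg w 0.0214 vel 18.85
[0.5393 0.0491 0.1265]
```

drive_tool(moves="0 0 -0.004 0 -1; 0 0 -0.008 0 -1; 0 0 -0.011 0 -1; 0 0 -0.011 0 -1; -0.0009 -0.0096 -0.011 -6.9 -1; -0.0028 -0.0189 -0.011 -13.8 -1; -0.0059 -0.028 -0.011 -20.6 -1; -0.0100 -0.0367 -0.011 -27.5 -1")

```text
time_s: 7.2
tool_pos: [0.5281, 0.0142, 0.1373]
tool_rot: [180.0, -0.1, 176.1]
force: [1.4, -0.9, -7.1]
grip_width: 0.0215
```

```bash
python3 f.py
```

```text
time 7.20 t 0.117 r 0.0814 z 0.1373 | Frad -1.46 Ftan -0.86 Fz -7.13 | tool-frame F [-1.4865 -0.8276  7.1301] torque [-0.5264 -0.352  -0.1122] yaw-err -1.3 deg w 0.0215 vel 77.54
[0.5281 0.0142 0.1373]
```

drive_tool(moves="-0.0007 -0.0084 0 -6 -1; -0.0022 -0.0166 0 -12 -1; -0.0046 -0.0246 0 -18 -1; -0.0078 -0.0323 0 -24 -1; -0.0118 -0.0397 0 -30 -1; -0.0166 -0.0466 0 -36 -1; -0.0221 -0.0529 0 -42 -1; -0.0221 -0.0529 0 -42 -1")

```text
time_s: 8.0
tool_pos: [0.5452, -0.0405, 0.1366]
tool_rot: [179.8, -0.2, -142.2]
force: [-4.2, -1.8, -6.5]
grip_width: 0.0213
```

```bash
python3 f.py
```

```text
time 8.00 t -0.600 r 0.0821 z 0.1366 | Frad 4.42 Ftan 1.15 Fz -6.48 | tool-frame F [4.4065 1.0785 6.5027] torque [-0.5163  0.7186  0.0527] yaw-err -360.7 deg w 0.0213 vel 6.22
[ 0.5452 -0.0405  0.1366]
```

```bash
python3 - <<'E'
import numpy as np
from scipy.optimize import least_squares
P=np.array([[.532,.0332],[.5393,.0491],[.5281,.0142],[.5452,-.0405]])
s=least_squares(lambda h:np.hypot(*(P-h).T)-.08,[.61,.01]);print(s.x,s.fun)
import json;json.dump(list(s.x),open('hub.json','w'))
for p in P:
    d=p-s.x;print(np.arctan2(d[1],-d[0])+.071)
E
python3 f.py
```

```text
[0.6081482  0.00868781] [-3.77253562e-06 -1.67548633e-04  2.37766418e-04 -1.13098968e-04]
0.3824265010079354
0.6017874143684913
0.1397523555133789
-0.59229695357043
time 8.00 t -0.592 r 0.0799 z 0.1366 | Frad 4.42 Ftan 1.12 Fz -6.48 | tool-frame F [4.4065 1.0785 6.5027] torque [-0.5163  0.7186  0.0527] yaw-err -360.3 deg w 0.0213 vel 6.22
[ 0.5452 -0.0405  0.1366]
```

drive_tool(moves="0.001 0 0.002 0 -1; 0.0015 0 0.004 0 -1; 0.0015 0 0.006 0 -1; 0.0015 0 0.008 0 -1; 0.0015 0 0.010 0 -1; 0.0015 0 0.011 0 -1; 0.0015 0 0.011 0 -1; 0.0015 0 0.011 0 -1")

```text
time_s: 8.8
tool_pos: [0.5456, -0.0412, 0.1269]
tool_rot: [180.0, -0.0, -142.2]
force: [-4.7, -2.6, -2.3]
grip_width: 0.0213
```

```bash
python3 f.py
```

```text
time 8.80 t -0.602 r 0.0800 z 0.1269 | Frad 5.24 Ftan 0.89 Fz -2.26 | tool-frame F [5.2549 0.8227 2.2636] torque [-0.4724  1.0808  0.2686] yaw-err -360.7 deg w 0.0213 vel 0.13
[ 0.5456 -0.0412  0.1269]
```

drive_tool(moves="0 0 0 0 -0.3; 0 0 0 0 -0.3; 0 0 0 0 -0.3; 0 0 0 0 -0.3; 0 0 0 0 -1; 0 0 0 0 -1; 0 0 0 0 -1; 0 0 0 0 -1")

```text
time_s: 9.6
tool_pos: [0.5462, -0.0412, 0.1268]
tool_rot: [-180.0, 0.0, -142.2]
force: [0.8, -1.0, 1.5]
grip_width: 0.0215
```

```bash
python3 f.py
```

```text
time 9.60 t -0.608 r 0.0795 z 0.1268 | Frad -0.02 Ftan -1.24 Fz 1.48 | tool-frame F [-0.0399 -1.2429 -1.4777] torque [-0.1171 -0.2292 -0.0252] yaw-err -361.1 deg w 0.0215 vel 0.11
[ 0.5462 -0.0412  0.1268]
```

drive_tool(moves="0 0.0024 0 1.7 -1; -0.0001 0.0048 0 3.4 -1; -0.0003 0.0072 0 5.2 -1; -0.0005 0.0096 0 6.9 -1; -0.0008 0.012 0 8.6 -1; -0.0012 0.0143 0 10.3 -1; -0.0016 0.0167 0 12 -1; -0.0021 0.019 0 13.8 -1")

```text
time_s: 10.4
tool_pos: [0.5367, -0.0262, 0.1268]
tool_rot: [-179.8, 0.1, -156.1]
force: [2.3, -3.1, -0.8]
grip_width: 0.0208
```

```bash
python3 f.py
```

```text
time 10.40 t -0.384 r 0.0795 z 0.1268 | Frad -0.66 Ftan -3.82 Fz -0.78 | tool-frame F [-0.8062 -3.7887  0.7911] torque [-0.6495 -0.4464  0.3087] yaw-err -362.1 deg w 0.0208 vel 20.62
[ 0.5367 -0.0262  0.1268]
```

drive_tool(moves="0 0.0024 0 1.7 -1; -0.0001 0.0048 0 3.4 -1; -0.0003 0.0072 0 5.2 -1; -0.0005 0.0096 0 6.9 -1; -0.0008 0.012 0 8.6 -1; -0.0012 0.0143 0 10.3 -1; -0.0016 0.0167 0 12 -1; -0.0021 0.019 0 13.8 -1")

```text
time_s: 11.2
tool_pos: [0.5305, -0.0084, 0.1268]
tool_rot: [-179.8, 0.0, -169.9]
force: [1.7, -5.1, 0.3]
grip_width: 0.0216
```

```bash
python3 f.py
```

```text
time 11.20 t -0.146 r 0.0795 z 0.1268 | Frad -0.58 Ftan -5.33 Fz 0.31 | tool-frame F [-0.7981 -5.3043 -0.2912] torque [-0.8299 -0.1846  0.3212] yaw-err -362.3 deg w 0.0216 vel 20.58
[ 0.5305 -0.0084  0.1268]
```

```bash
sed -i "s/^print(p)/print('TOTAL at grip %.2f'%(-(f[:2]@tan)+o['wrist_torque'][2]\/.08))/" f.py; python3 f.py
```

```text
time 11.20 t -0.146 r 0.0795 z 0.1268 | Frad -0.58 Ftan -5.33 Fz 0.31 | tool-frame F [-0.7981 -5.3043 -0.2912] torque [-0.8299 -0.1846  0.3212] yaw-err -362.3 deg w 0.0216 vel 20.58
TOTAL at grip 9.35
```

drive_tool(moves="0 0.0024 0 1.7 -1; -0.0001 0.0048 0 3.4 -1; -0.0003 0.0072 0 5.2 -1; -0.0005 0.0096 0 6.9 -1; -0.0008 0.012 0 8.6 -1; -0.0012 0.0143 0 10.3 -1; -0.0016 0.0167 0 12 -1; -0.0021 0.019 0 13.8 -1")

```text
time_s: 12.0
tool_pos: [0.5287, 0.0104, 0.1268]
tool_rot: [-179.8, 0.0, 176.3]
force: [-1.0, -5.0, 2.0]
grip_width: 0.0211
```

```bash
python3 f.py
```

```text
time 12.00 t 0.093 r 0.0795 z 0.1268 | Frad 0.89 Ftan -5.04 Fz 1.97 | tool-frame F [ 0.6769 -5.0803 -1.9576] torque [-0.8909  0.0922  0.303 ] yaw-err -2.5 deg w 0.0211 vel 20.33
TOTAL at grip 8.83
```

drive_tool(moves="0 0.0024 0 1.7 -1; -0.0001 0.0048 0 3.4 -1; -0.0003 0.0072 0 5.2 -1; -0.0005 0.0096 0 6.9 -1; -0.0008 0.012 0 8.6 -1; -0.0012 0.0143 0 10.3 -1; -0.0016 0.0167 0 12 -1; -0.0021 0.019 0 13.8 -1")

```text
time_s: 12.8
tool_pos: [0.5315, 0.0292, 0.1268]
tool_rot: [-179.8, -0.0, 162.5]
force: [-1.8, -5.3, 3.7]
grip_width: 0.0215
```

```bash
python3 f.py
```

```text
time 12.80 t 0.333 r 0.0793 z 0.1268 | Frad 0.36 Ftan -5.57 Fz 3.72 | tool-frame F [ 0.1146 -5.5867 -3.7075] torque [-0.9657  0.3751  0.243 ] yaw-err -2.5 deg w 0.0215 vel 19.64
TOTAL at grip 8.60
```

drive_tool(moves="0 0.0024 0 1.7 -1; -0.0001 0.0048 0 3.4 -1; -0.0003 0.0072 0 5.2 -1; -0.0005 0.0096 0 6.9 -1; -0.0008 0.012 0 8.6 -1; -0.0012 0.0143 0 10.3 -1; -0.0016 0.0167 0 12 -1; -0.0021 0.019 0 13.8 -1")

```text
time_s: 13.6
tool_pos: [0.5387, 0.0468, 0.1267]
tool_rot: [-179.8, -0.0, 148.7]
force: [-3.7, -4.1, 4.9]
grip_width: 0.0211
```

```bash
python3 f.py
```

```text
time 13.60 t 0.573 r 0.0792 z 0.1267 | Frad 1.27 Ftan -5.35 Fz 4.86 | tool-frame F [ 1.0339 -5.4122 -4.8374] torque [-0.8863  0.6606  0.2656] yaw-err -2.5 deg w 0.0211 vel 18.97
TOTAL at grip 8.66
```

drive_tool(moves="0 0 -0.004 0 -1; 0 0 -0.008 0 -1; 0 0 -0.011 0 -1; 0 0 -0.011 0 -1; -0.0007 -0.0096 -0.011 -6.9 -1; -0.0026 -0.0189 -0.011 -13.8 -1; -0.0055 -0.028 -0.011 -20.6 -1; -0.0096 -0.0368 -0.011 -27.5 -1")

```text
time_s: 14.4
tool_pos: [0.5287, 0.0125, 0.1374]
tool_rot: [180.0, 0.0, 176.6]
force: [1.6, -1.9, -4.6]
grip_width: 0.0214
```

```bash
python3 f.py
```

```text
time 14.40 t 0.119 r 0.0796 z 0.1374 | Frad -1.67 Ftan -1.85 Fz -4.58 | tool-frame F [-1.6875 -1.837   4.5776] torque [-0.4078 -0.5493 -0.1235] yaw-err -0.6 deg w 0.0214 vel 77.76
TOTAL at grip 0.31
```

drive_tool(moves="-0.0005 -0.0084 0 -6 -1; -0.0019 -0.0166 0 -12 -1; -0.0041 -0.0247 0 -18 -1; -0.0072 -0.0324 0 -24 -1; -0.0110 -0.0398 0 -30 -1; -0.0155 -0.0467 0 -36 -1; -0.0207 -0.0531 0 -42 -1; -0.0207 -0.0531 0 -42 -1")

```text
time_s: 15.2
tool_pos: [0.5462, -0.0412, 0.1374]
tool_rot: [179.9, 0.0, -141.7]
force: [1.1, 0.6, -5.3]
grip_width: 0.0211
```

```bash
python3 f.py
```

```text
time 15.20 t -0.608 r 0.0795 z 0.1374 | Frad -1.20 Ftan -0.25 Fz -5.25 | tool-frame F [-1.198  -0.2482  5.254 ] torque [ 0.089  -0.2394 -0.1321] yaw-err -360.6 deg w 0.0211 vel 6.32
TOTAL at grip -1.40
```

drive_tool(moves="0 0 0.002 0 -1; 0 0 0.004 0 -1; 0 0 0.006 0 -1; 0 0 0.008 0 -1; 0 0 0.010 0 -1; 0 0 0.011 0 -1; 0 0 0.011 0 -1; 0 0 0.011 0 -1")

```text
time_s: 16.0
tool_pos: [0.5467, -0.0419, 0.1271]
tool_rot: [-179.9, 0.1, -141.7]
force: [0.7, -1.1, 1.5]
grip_width: 0.0209
```

```bash
python3 f.py
```

```text
time 16.00 t -0.618 r 0.0796 z 0.1271 | Frad 0.16 Ftan -1.29 Fz 1.47 | tool-frame F [ 0.1348 -1.2941 -1.4663] torque [-0.0228 -0.1777  0.2022] yaw-err -361.2 deg w 0.0209 vel 0.20
TOTAL at grip 3.82
```

drive_tool(moves="0 0.0012 0 0.9 -1; 0 0.0024 0 1.7 -1; 0 0.0036 0 2.6 -1; -0.0001 0.0048 0 3.4 -1; -0.0002 0.0060 0 4.3 -1; -0.0003 0.0072 0 5.2 -1; -0.0004 0.0084 0 6.0 -1; -0.0005 0.0096 0 6.9 -1")

```text
time_s: 16.8
tool_pos: [0.5411, -0.0344, 0.1271]
tool_rot: [-179.9, 0.1, -148.7]
force: [3.2, -3.9, 5.3]
grip_width: 0.0212
```

```bash
python3 f.py
```

```text
time 16.80 t -0.500 r 0.0797 z 0.1271 | Frad -0.57 Ftan -4.95 Fz 5.26 | tool-frame F [-0.6973 -4.9425 -5.2578] torque [-0.7597 -0.8182  0.2387] yaw-err -361.4 deg w 0.0212 vel 10.43
TOTAL at grip 7.94
```

drive_tool(moves="0 0.0012 0 0.9 -1; 0 0.0024 0 1.7 -1; 0 0.0036 0 2.6 -1; -0.0001 0.0048 0 3.4 -1; -0.0002 0.0060 0 4.3 -1; -0.0003 0.0072 0 5.2 -1; -0.0004 0.0084 0 6.0 -1; -0.0005 0.0096 0 6.9 -1")

```text
time_s: 17.6
tool_pos: [0.5364, -0.0261, 0.1271]
tool_rot: [-179.9, 0.1, -155.6]
force: [3.7, -4.0, 5.7]
grip_width: 0.0213
```

```bash
python3 f.py
```

```text
time 17.60 t -0.380 r 0.0797 z 0.1271 | Frad -1.57 Ftan -5.22 Fz 5.71 | tool-frame F [-1.7109 -5.1809 -5.7068] torque [-0.8212 -0.7988  0.2666] yaw-err -361.5 deg w 0.0213 vel 10.39
TOTAL at grip 8.55
```

drive_tool(moves="0 0.0012 0 0.9 -1; 0 0.0024 0 1.7 -1; 0 0.0036 0 2.6 -1; -0.0001 0.0048 0 3.4 -1; -0.0002 0.0060 0 4.3 -1; -0.0003 0.0072 0 5.2 -1; -0.0004 0.0084 0 6.0 -1; -0.0005 0.0096 0 6.9 -1")

```text
time_s: 18.4
tool_pos: [0.5328, -0.0174, 0.127]
tool_rot: [-179.9, 0.0, -162.5]
force: [3.1, -4.2, 5.1]
grip_width: 0.0215
```

```bash
python3 f.py
```

```text
time 18.40 t -0.262 r 0.0798 z 0.1270 | Frad -1.57 Ftan -5.01 Fz 5.10 | tool-frame F [-1.7098 -4.9683 -5.0955] torque [-0.8839 -0.6917  0.224 ] yaw-err -361.6 deg w 0.0215 vel 10.63
TOTAL at grip 7.81
```

drive_tool(moves="0 0.0012 0 0.9 -1; 0 0.0024 0 1.7 -1; 0 0.0036 0 2.6 -1; -0.0001 0.0048 0 3.4 -1; -0.0002 0.0060 0 4.3 -1; -0.0003 0.0072 0 5.2 -1; -0.0004 0.0084 0 6.0 -1; -0.0005 0.0096 0 6.9 -1")

```text
time_s: 19.2
tool_pos: [0.5302, -0.0082, 0.127]
tool_rot: [-179.9, 0.0, -169.4]
force: [3.8, -5.1, 5.9]
grip_width: 0.0212
```

```bash
python3 f.py
```

```text
time 19.20 t -0.143 r 0.0798 z 0.1270 | Frad -2.67 Ftan -5.76 Fz 5.91 | tool-frame F [-2.8416 -5.6836 -5.8989] torque [-0.9454 -0.6274  0.2811] yaw-err -361.7 deg w 0.0212 vel 10.45
TOTAL at grip 9.27
```

drive_tool(moves="0 0.0012 0 0.9 -1; 0 0.0024 0 1.7 -1; 0 0.0036 0 2.6 -1; -0.0001 0.0048 0 3.4 -1; -0.0002 0.0060 0 4.3 -1; -0.0003 0.0072 0 5.2 -1; -0.0004 0.0084 0 6.0 -1; -0.0005 0.0096 0 6.9 -1")

```text
time_s: 20.0
tool_pos: [0.5288, 0.0011, 0.127]
tool_rot: [-179.9, 0.0, -176.3]
force: [2.9, -4.8, 5.9]
grip_width: 0.0212
```

```bash
python3 f.py
```

```text
time 20.00 t -0.025 r 0.0797 z 0.1270 | Frad -2.42 Ftan -5.01 Fz 5.90 | tool-frame F [-2.574  -4.9352 -5.8911] torque [-1.0418 -0.5435  0.2713] yaw-err -361.8 deg w 0.0212 vel 10.29
TOTAL at grip 8.40
```

Still free (noise is about 0.5 N). Continuing.

drive_tool(moves="0 0.0012 0 0.9 -1; 0 0.0024 0 1.7 -1; 0 0.0036 0 2.6 -1; -0.0001 0.0048 0 3.4 -1; -0.0002 0.0060 0 4.3 -1; -0.0003 0.0072 0 5.2 -1; -0.0004 0.0084 0 6.0 -1; -0.0005 0.0096 0 6.9 -1")

```text
time_s: 20.8
tool_pos: [0.5285, 0.0105, 0.127]
tool_rot: [-179.9, -0.0, 176.8]
force: [1.9, -6.0, 6.8]
grip_width: 0.0215
```

```bash
python3 f.py
```

```text
time 20.80 t 0.094 r 0.0797 z 0.1270 | Frad -2.07 Ftan -5.94 Fz 6.83 | tool-frame F [-2.265  -5.8794 -6.824 ] torque [-1.1039 -0.4643  0.3099] yaw-err -1.9 deg w 0.0215 vel 10.17
TOTAL at grip 9.82
```

drive_tool(moves="0 0.0012 0 0.9 -1; 0 0.0024 0 1.7 -1; 0 0.0036 0 2.6 -1; -0.0001 0.0048 0 3.4 -1; -0.0002 0.0060 0 4.3 -1; -0.0003 0.0072 0 5.2 -1; -0.0004 0.0084 0 6.0 -1; -0.0005 0.0096 0 6.9 -1")

```text
time_s: 21.6
tool_pos: [0.5292, 0.0196, 0.1271]
tool_rot: [-179.9, -0.0, 169.9]
force: [1.1, -6.2, 8.3]
grip_width: 0.0214
```

```bash
python3 f.py
```

```text
time 21.60 t 0.208 r 0.0797 z 0.1271 | Frad -1.98 Ftan -6.02 Fz 8.29 | tool-frame F [-2.2106 -5.9503 -8.2768] torque [-1.2562 -0.3035  0.3824] yaw-err -2.3 deg w 0.0214 vel 10.07
TOTAL at grip 10.80
```

drive_tool(moves="0 0.0012 0 0.9 -1; 0 0.0024 0 1.7 -1; 0 0.0036 0 2.6 -1; -0.0001 0.0048 0 3.4 -1; -0.0002 0.0060 0 4.3 -1; -0.0003 0.0072 0 5.2 -1; -0.0004 0.0084 0 6.0 -1; -0.0005 0.0096 0 6.9 -1")

```text
time_s: 22.4
tool_pos: [0.5311, 0.0285, 0.1278]
tool_rot: [-179.8, -0.1, 163.0]
force: [-1.8, -7.2, 14.8]
grip_width: 0.0214
```

```bash
python3 f.py
```

```text
time 22.40 t 0.323 r 0.0796 z 0.1278 | Frad -0.01 Ftan -7.39 Fz 14.79 | tool-frame F [ -0.3312  -7.4232 -14.7689] torque [-1.6493  0.5288  0.3364] yaw-err -2.6 deg w 0.0214 vel 10.03
TOTAL at grip 11.60
```

```bash
python3 f.py
python3 - <<'E'
from h import *
a=read_camera('wrist')[0];b=read_camera('side')[0];c=read_camera('scene')[0]
s=cv2.resize(b[150:270,230:390],(640,480),interpolation=cv2.INTER_CUBIC)
t=cv2.resize(c[140:270,250:410],(640,520),interpolation=cv2.INTER_CUBIC)[:480]
cv2.imwrite('pics/c1.png',cv2.resize(np.hstack([s,t]),(800,300))[:,:,::-1]); cv2.imwrite('pics/c2.png',a[:,:,::-1])
E
python3 f.py
```

```text
time 22.40 t 0.323 r 0.0796 z 0.1278 | Frad -0.01 Ftan -7.39 Fz 14.79 | tool-frame F [ -0.3312  -7.4232 -14.7689] torque [-1.6493  0.5288  0.3364] yaw-err -2.6 deg w 0.0214 vel 10.03
TOTAL at grip 11.60
time 22.55 t 0.324 r 0.0796 z 0.1279 | Frad 2.17 Ftan -6.84 Fz 15.55 | tool-frame F [  1.8806  -6.9674 -15.5306] torque [-1.4341  0.5329  0.3263] yaw-err -2.5 deg w 0.0213 vel 0.20
TOTAL at grip 10.92
```

View pics/c1.png

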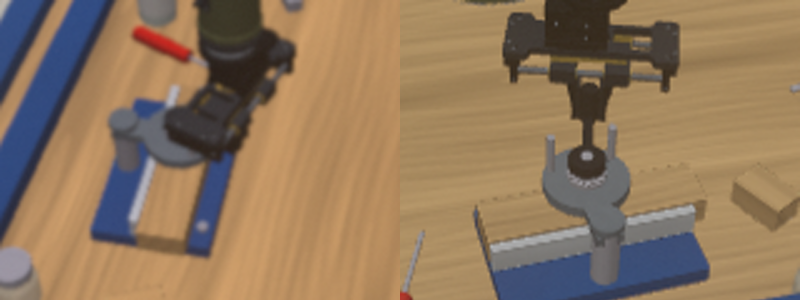

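View pics/c2.png

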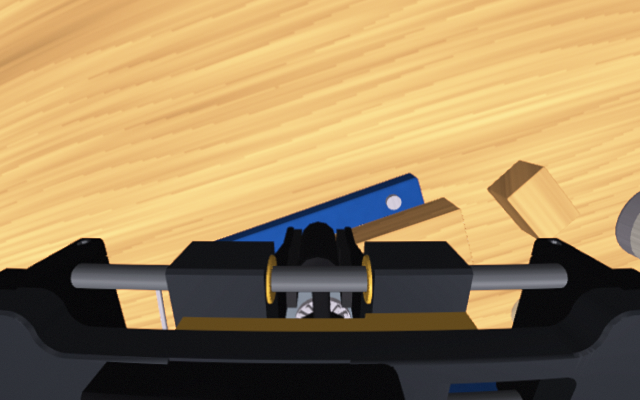

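Nothing is in the way: the bar lies between the fingers at about (320,270) in the wrist view. I'll regrasp to clear the built-up side and vertical loads before going on, since the foot has probably touched.

drive_tool(moves="0 0 0 0 -0.3; 0 0 0 0 -0.3; 0 0 0 0 -0.3; 0 0 0 0 -0.3; 0 0 0 0 -1; 0 0 0 0 -1; 0 0 0 0 -1; 0 0 0 0 -1")

```text
time_s: 23.35
tool_pos: [0.5309, 0.0314, 0.126]
tool_rot: [180.0, -0.1, 163.1]
force: [-3.4, 0.4, -1.6]
grip_width: 0.0214
```

```bash
python3 f.py
```

```text
time 23.35 t 0.357 r 0.0805 z 0.1260 | Frad 3.32 Ftan -0.59 Fz -1.65 | tool-frame F [ 3.3137 -0.6193  1.6522] torque [ 0.0988  0.5965 -0.0597] yaw-err -0.5 deg w 0.0214 vel 0.09
TOTAL at grip -0.16
```

drive_tool(moves="0 0.0008 0 0.6 -1; 0 0.0016 0 1.1 -1; 0 0.0024 0 1.7 -1; -0.0001 0.0032 0 2.3 -1; -0.0001 0.0040 0 2.9 -1; -0.0002 0.0048 0 3.4 -1; -0.0002 0.0056 0 4.0 -1; -0.0003 0.0064 0 4.6 -1")

```text
time_s: 24.15
tool_pos: [0.5332, 0.0372, 0.1261]
tool_rot: [-180.0, -0.1, 158.4]
force: [-5.1, 1.2, -4.1]
grip_width: 0.0212
```

```bash
python3 f.py
```

```text
time 24.15 t 0.435 r 0.0802 z 0.1261 | Frad 5.15 Ftan -0.69 Fz -4.11 | tool-frame F [ 5.1374 -0.7582  4.1166] torque [0.3608 1.067  0.0063] yaw-err -0.7 deg w 0.0212 vel 6.45
TOTAL at grip 0.77
```

Turning now meets no resistance, so I suspect the handle isn't seated. Measuring the grip's height.

Run:
```python
from h import *
np.set_printoptions(precision=4,suppress=True)
o=get_obs();M=rot(o);p=o['tool_pos']
im,D=read_camera('wrist');c,T=c2w('wrist');K=np.array(c['intrinsics'])
print(p,o['force'],calibration('wrist')['k1'])
for z in(-.032,-.035,-.038,-.041,-.044,-.048):
    X=np.linalg.inv(np.array(c['T_tool_cam']))@np.array([.011,0,z,1]); s=np.array([X[0],-X[1]])/-X[2]; s=s*(1+c['k1']*(s@s)); print(z,K[:2,:2]@s+K[:2,2])
cv2.imwrite('pics/c3.png',cv2.resize(im[190:340,240:400],(640,600),interpolation=cv2.INTER_CUBIC)[:,:,::-1])
for r in range(215,330,5):
    P=atd('wrist',(319,r),D,(c,T)); print(r,im[r,319],None if P is None else M.T@(P-p),None if P is None else P[2])
```

```text
[0.5332 0.0372 0.1261] [-5.0635  1.1834 -4.1079] -0.05093465502496567
-0.032 [317.6535 249.599 ]
-0.035 [317.6302 252.4396]
-0.038 [317.6059 255.396 ]
-0.041 [317.5807 258.4756]
-0.044 [317.5544 261.6859]
-0.048 [317.5175 266.1844]
215 [ 32  86 173] [-0.0209  0.0009  0.1013] 0.02471763714838998
220 [ 30  84 169] [-0.0263  0.0009  0.1014] 0.024589231505598774
225 [17 37 76] [0.0105 0.0008 0.0014] 0.12468798800544545
230 [9 8 9] [ 0.0105  0.0008 -0.0063] 0.13234042887773442
235 [12 12 12] [ 0.0104  0.0008 -0.0132] 0.13926282751155453
240 [11 10 13] [ 0.0104  0.0008 -0.0195] 0.1456147052244945
245 [10 10 13] [ 0.0105  0.0008 -0.0258] 0.15185754180435132
250 [10 11 12] [ 0.0106  0.0008 -0.0316] 0.15762954383447994
255 [12 12 13] [ 0.0106  0.0008 -0.0368] 0.1628312355168107
260 [12 13 13] [ 0.0102  0.0008 -0.041 ] 0.1670568340733602
265 [32 32 36] [ 0.0088  0.0008 -0.0431] 0.16919168635360426
270 [51 52 55] [ 0.0316  0.0008 -0.0847] 0.21078949242889106
275 [79 81 87] [ 0.0308  0.0008 -0.0862] 0.2122573434561149
280 [104 106 113] [ 0.0294  0.0008 -0.0868] 0.2128624210565316
285 [134 135 145] [ 0.0281  0.0008 -0.0873] 0.2134366343714622
290 [107 109 117] [ 0.0258  0.0008 -0.0867] 0.21276473888971809
295 [28 27 32] [-0.0081  0.0008 -0.0431] 0.16909689623492952
300 [31 29 34] [-0.039   0.0008 -0.0063] 0.13224085359226442
305 [28 29 32] [-0.0429  0.0008 -0.0062] 0.132141091503192
310 [28 28 30] [-0.047   0.0008 -0.006 ] 0.13200905916618463
315 [31 29 33] [-0.051   0.0008 -0.006 ] 0.13199985813817097
320 [100  74  28] [ 0.0227  0.0008 -0.0963] 0.22241621151215546
325 [98 73 27] [ 0.0228  0.0008 -0.0984] 0.22448462190148638
```

View pics/c3.png

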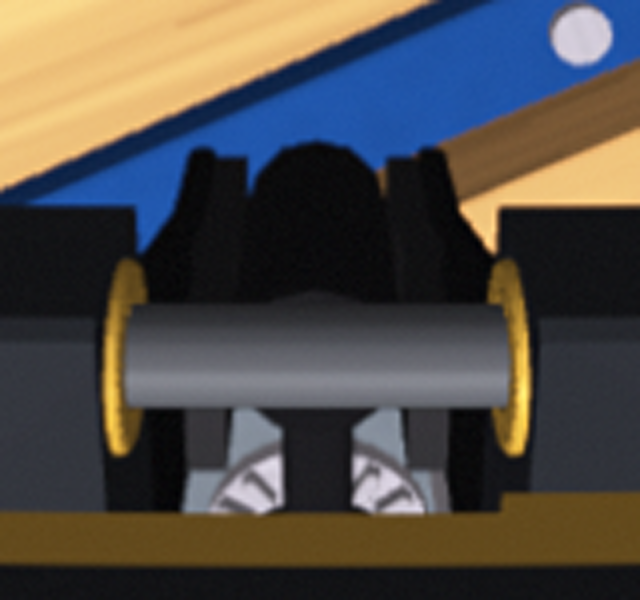

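The grip top is at 0.169 m against 0.165 m seated, so the handle is hanging about 4 mm up, out of its serrations. I'll release it for longer so that it can drop in, then check.

drive_tool(moves="0 0 0 0 0.1; 0 0 0 0 0.1; 0 0 0 0 0.1; 0 0 0 0 0.1; 0 0 0 0 0.1; 0 0 0 0 0.1; 0 0 0 0 0.1; 0 0 0 0 0.1")

```text
time_s: 25.0
tool_pos: [0.534, 0.0368, 0.1266]
tool_rot: [180.0, 0.0, 158.5]
force: [0.4, -0.0, -0.5]
grip_width: 0.0478
```

```bash
cat > g.py <<'E'
from h import *
np.set_printoptions(precision=4,suppress=True)
o=get_obs();M=rot(o);p=o['tool_pos']; hub=np.array([.6081,.0087])
im,D=read_camera('wrist');cw=c2w('wrist');c=cw[0]
print(p,o['force'],o['grip_width'],o['time_s'])
U,V=np.meshgrid(np.arange(260,380),np.arange(215,320))
P=[];
for u,v in zip(U.ravel(),V.ravel()):
    if D[v,u]>0 and im[v,u].max()<50:
        a,d=ray('wrist',(u,v),cw); P.append(a+d*D[v,u])
P=np.array(P);L=(P-p)@M  # tool frame
k=(L[:,2]>-.034)&(L[:,2]<.0)&(abs(L[:,1])<.02)&(L[:,0]>-.008)&(L[:,0]<.02)
t=(L[:,2]<-.030)&(L[:,2]>-.055)&(abs(L[:,1])<.02)
b=(L[:,0]<-.03)&(L[:,2]<.01)&(L[:,2]>-.03)&(abs(L[:,1])<.012)
for n,m in(('side',k),('top',t),('bar',b)):
    if m.sum(): print(n,m.sum(),'y range',L[m,1].min(),L[m,1].max(),'xmax',L[m,0].max(),'z med',np.median(P[m,2]),'zmax',np.percentile(P[m,2],95))
m=t&(P[:,2]>P[t,2].max()-.002)
m=k; yc=(L[m,1].min()+L[m,1].max())/2; xc=L[m,0].max()-.011
q=p+M@np.array([xc,yc,0]);d=q[:2]-hub;print('grip tool xy',xc,yc,'r',np.hypot(*d),'t',np.arctan2(d[1],-d[0])+.071)
E
python3 g.py
```

```text
[0.534  0.0368 0.1266] [ 0.3749 -0.0368 -0.5499] 0.0477807984750439 25.0
side 928 y range -0.002108371792967246 0.018315227073532295 xmax 0.011642026253611937 z med 0.14622346992188684 zmax 0.1591645636714957
top 556 y range -0.00193679131402802 0.018086041480224645 xmax 0.011792863166209665 z med 0.16364248745696053 zmax 0.16608657440002744
bar 514 y range -0.011628856608819014 0.011533274491502866 xmax -0.03521984364079053 z med 0.1285164930491424 zmax 0.12952229441731863
grip tool xy 0.0006420262536119374 0.008103427640282525 r 0.08022229366111572 t 0.5342224520522868
```

The handle has now dropped in: the top is at 0.166 m and t≈0.53, so it had cammed out onto the next groove under load. I'll regrip with more force, and next time hold it down while turning.

drive_tool(moves="0.0003 0.004 0 2.5 0.1; 0.0006 0.0083 0 5 0.1; 0.0006 0.0083 0 5 0.1; 0.0006 0.0083 0 5 -1; 0.0006 0.0083 0 5 -1; 0.0006 0.0083 0 5 -1; 0.0006 0.0083 0 5 -1; 0.0006 0.0083 0 5 -1", grip_force=45)

```text
time_s: 25.85
tool_pos: [0.5364, 0.0446, 0.1266]
tool_rot: [180.0, 0.0, 153.5]
force: [-0.2, 0.2, -0.4]
grip_width: 0.021
```

```bash
python3 f.py
```

```text
time 25.85 t 0.535 r 0.0802 z 0.1266 | Frad 0.26 Ftan 0.07 Fz -0.37 | tool-frame F [0.2574 0.0703 0.3747] torque [-0.0149 -0.0292 -0.0042] yaw-err 0.1 deg w 0.0210 vel 0.07
TOTAL at grip -0.12
```

drive_tool(moves="0 0 -0.004 0 -1; 0 0 -0.008 0 -1; 0 0 -0.011 0 -1; 0 0 -0.011 0 -1; -0.0006 -0.0096 -0.011 -6.9 -1; -0.0023 -0.019 -0.011 -13.8 -1; -0.0051 -0.0282 -0.011 -20.6 -1; -0.0090 -0.0369 -0.011 -27.5 -1")

```text
time_s: 26.65
tool_pos: [0.5276, 0.0075, 0.1373]
tool_rot: [180.0, -0.0, -178.7]
force: [2.1, 0.2, -5.8]
grip_width: 0.0211
```

```bash
python3 f.py
```

```text
time 26.65 t 0.056 r 0.0805 z 0.1373 | Frad -2.07 Ftan 0.19 Fz -5.85 | tool-frame F [-2.0732  0.1698  5.8451] torque [-0.1256 -0.472  -0.0124] yaw-err -359.6 deg w 0.0211 vel 78.22
TOTAL at grip -0.34
```

drive_tool(moves="-0.0004 -0.008 0 -5.7 -1; -0.0016 -0.0159 0 -11.5 -1; -0.0035 -0.0233 0 -16.9 -1; -0.0035 -0.0233 0 -16.9 -1; -0.0035 -0.0233 0.003 -16.9 -1; -0.0035 -0.0233 0.006 -16.9 -1; -0.0035 -0.0233 0.009 -16.9 -1; -0.0035 -0.0233 0.011 -16.9 -1")

```text
time_s: 27.45
tool_pos: [0.5313, -0.0154, 0.1264]
tool_rot: [180.0, -0.1, -162.1]
force: [-5.1, -1.1, 8.7]
grip_width: 0.0209
```

```bash
python3 f.py
```

```text
time 27.45 t -0.232 r 0.0805 z 0.1264 | Frad 5.19 Ftan 0.45 Fz 8.69 | tool-frame F [ 5.196   0.4944 -8.6815] torque [-0.0836  1.0867  0.0359] yaw-err -359.5 deg w 0.0209 vel 0.88
TOTAL at grip 0.00
```

drive_tool(moves="0 0 0 0 -1; 0 0 0 0 0; 0 0 0 0 0; 0 0 0 0 0; 0 0 0 0 0; 0 0 0 0 0; 0 0 0 0 0; 0 0 0 0 0")

```text
time_s: 28.25
tool_pos: [0.5319, -0.0155, 0.1266]
tool_rot: [180.0, 0.0, -162.1]
force: [0.3, 0.5, -0.1]
grip_width: 0.0436
```

```bash
python3 g.py
```

```text
[ 0.5319 -0.0155  0.1266] [ 0.2586  0.5378 -0.1359] 0.0435780341076257 28.25
side 936 y range -0.011003098343578533 0.01069885311811801 xmax 0.011600906087518095 z med 0.14616006258283656 zmax 0.15943221260298995
top 562 y range -0.010617401437113571 0.010214044250792238 xmax 0.011600906087518095 z med 0.16352685921186522 zmax 0.16597903546293832
bar 483 y range -0.011622747090546958 0.011401578901291726 xmax -0.03573009075187326 z med 0.12850854497759628 zmax 0.12941778611976842
grip tool xy 0.0006009060875180952 -0.0001521226127302617 r 0.08054383760085713 t -0.2389487387357121
```

drive_tool(moves="0.0006 0 0 0 0; 0.0006 0 0 0 -1; 0.0006 0 0 0 -1; 0.0006 0 0 0 -1; 0.0006 0 0 0 -1; 0.0006 0 0.0005 0 -1; 0.0006 0 0.001 0 -1; 0.0006 0 0.0015 0 -1")

```text
time_s: 29.1
tool_pos: [0.5314, -0.0159, 0.1263]
tool_rot: [180.0, 0.0, -162.1]
force: [-4.2, -1.0, 11.3]
grip_width: 0.0209
```

```bash
python3 f.py
```

```text
time 29.10 t -0.238 r 0.0806 z 0.1263 | Frad 4.31 Ftan 0.36 Fz 11.27 | tool-frame F [  4.3053   0.3772 -11.269 ] torque [0.0287 1.0306 0.09  ] yaw-err -359.8 deg w 0.0209 vel 0.28
TOTAL at grip 0.76
```

drive_tool(moves="0 0.0012 0 0.9 -1; 0 0.0024 0 1.7 -1; -0.0001 0.0036 0 2.6 -1; -0.0001 0.0048 0 3.4 -1; -0.0002 0.0060 0 4.3 -1; -0.0003 0.0072 0 5.2 -1; -0.0004 0.0084 0 6.0 -1; -0.0006 0.0096 0 6.9 -1")

```text
time_s: 29.9
tool_pos: [0.5292, -0.0073, 0.1264]
tool_rot: [-180.0, 0.0, -169.0]
force: [-4.0, -2.4, 8.0]
grip_width: 0.0209
```

```bash
python3 f.py
```

```text
time 29.90 t -0.128 r 0.0806 z 0.1264 | Frad 4.41 Ftan -1.56 Fz 7.98 | tool-frame F [ 4.3911 -1.5986 -7.9828] torque [-0.4541  0.749   0.3078] yaw-err -360.5 deg w 0.0209 vel 10.37
TOTAL at grip 5.40
```

drive_tool(moves="0 0.0012 0 0.9 -1; 0 0.0024 0 1.7 -1; -0.0001 0.0036 0 2.6 -1; -0.0001 0.0048 0 3.4 -1; -0.0002 0.0060 0 4.3 -1; -0.0003 0.0072 0 5.2 -1; -0.0004 0.0084 0 6.0 -1; -0.0006 0.0096 0 6.9 -1")

```text
time_s: 30.7
tool_pos: [0.528, 0.0008, 0.1264]
tool_rot: [-179.8, 0.0, -175.9]
force: [-3.2, -5.2, 9.1]
grip_width: 0.0211
```

```bash
python3 f.py
```

```text
time 30.70 t -0.027 r 0.0806 z 0.1264 | Frad 3.66 Ftan -4.84 Fz 9.10 | tool-frame F [ 3.5268 -4.9567 -9.0831] torque [-0.9439  0.7626  0.6462] yaw-err -361.5 deg w 0.0211 vel 10.26
TOTAL at grip 12.91
```

drive_tool(moves="0 0 0 0 -1; 0 0 0 0 -1; 0 0 0 0 -1; 0 0 0 0 -1; 0 0 0 0 -1; 0 0.0012 0 0.9 -1; 0 0.0024 0 1.7 -1; -0.0001 0.0036 0 2.6 -1")

```text
time_s: 31.5
tool_pos: [0.5277, 0.0043, 0.1264]
tool_rot: [-179.8, 0.0, -178.5]
force: [-3.7, -4.8, 10.1]
grip_width: 0.021
```

```bash
python3 f.py
```

```text
time 31.50 t 0.016 r 0.0805 z 0.1264 | Frad 3.91 Ftan -4.60 Fz 10.07 | tool-frame F [  3.7712  -4.7433 -10.0586] torque [-1.0184  0.8313  0.7136] yaw-err -361.7 deg w 0.0210 vel 10.13
TOTAL at grip 13.52
```

Resistance is 13.5 N against about 8.4 N free, so 5.1 N of excess (about 80 N on the wood), and the last step had exactly the expected slope. I'll relax, open and look.

drive_tool(moves="0 -0.0005 -0.0005 0 -1; 0 -0.001 -0.001 0 -1; 0 -0.001 -0.001 0 0.2; 0 -0.001 -0.001 0 0.2; 0 -0.001 -0.001 0 0.2; 0 -0.001 -0.001 0 0.2; 0 -0.001 -0.001 0 0.2; 0 -0.001 -0.001 0 0.2")

```text
time_s: 32.3
tool_pos: [0.5271, 0.0065, 0.1257]
tool_rot: [180.0, -0.0, -178.5]
force: [0.4, 0.6, -0.0]
grip_width: 0.0514
```

```bash
python3 g.py
```

```text
[0.5271 0.0065 0.1257] [ 0.4336  0.607  -0.0421] 0.05137959687244483 32.3
side 918 y range -0.0199549304321767 -0.0005622000527724388 xmax 0.009623207445374513 z med 0.1451359325496328 zmax 0.15816646220973285
top 503 y range -0.01991139548147506 -0.0010713659527999287 xmax 0.009665119134878065 z med 0.16288196109043251 zmax 0.16609040618709148
bar 460 y range -0.011458241865335542 0.010037633863529028 xmax -0.03486702572825397 z med 0.12862300934353307 zmax 0.1296115597730428
grip tool xy -0.0013767925546254861 -0.010258565242474569 r 0.0802760846049506 t -0.08440151186918766
```

The handle sits down but about 0.1 rad further back than where I let go (play is 0.07). I'll regrip it there and feel for the groove flank, to check the screw hasn't backed off.

drive_tool(moves="-0.0007 -0.005 0 -3.7 0.2; -0.0014 -0.0103 0 -7.4 0.2; -0.0014 -0.0103 0 -7.4 0.2; -0.0014 -0.0103 0 -7.4 -1; -0.0014 -0.0103 0 -7.4 -1; -0.0014 -0.0103 0 -7.4 -1; -0.0014 -0.0103 0 -7.4 -1; -0.0014 -0.0103 0.0005 -7.4 -1", grip_force=25)

```text
time_s: 33.15
tool_pos: [0.5293, -0.0043, 0.1257]
tool_rot: [180.0, 0.0, -171.1]
force: [-1.0, 0.6, 4.5]
grip_width: 0.0214
```

```bash
python3 f.py
```

```text
time 33.15 t -0.093 r 0.0800 z 0.1257 | Frad 0.90 Ftan 0.79 Fz 4.50 | tool-frame F [ 0.9056  0.7866 -4.4981] torque [ 0.0378  0.2304 -0.0527] yaw-err -360.5 deg w 0.0214 vel 0.40
TOTAL at grip -1.45
```

drive_tool(moves="0 0.0006 0 0.4 -1; 0 0.0012 0 0.9 -1; 0 0.0018 0 1.3 -1; 0 0.0024 0 1.7 -1; 0 0.0030 0 2.1 -1; -0.0001 0.0036 0 2.6 -1; -0.0001 0.0042 0 3.0 -1; -0.0001 0.0048 0 3.4 -1")

```text
time_s: 33.95
tool_pos: [0.5287, -0.0002, 0.1257]
tool_rot: [-180.0, 0.0, -174.6]
force: [-0.5, -1.7, 3.1]
grip_width: 0.021
```

```bash
python3 f.py
```

```text
time 33.95 t -0.041 r 0.0799 z 0.1257 | Frad 0.74 Ftan -1.67 Fz 3.14 | tool-frame F [ 0.7121 -1.6868 -3.1413] torque [-0.4058  0.0892  0.1781] yaw-err -360.9 deg w 0.0210 vel 4.61
TOTAL at grip 3.90
```

drive_tool(moves="0 0.0003 0 0.2 -1; 0 0.0006 0 0.4 -1; 0 0.0009 0 0.6 -1; 0 0.0012 0 0.9 -1; 0 0.0015 0 1.1 -1; 0 0.0018 0 1.3 -1; 0 0.0021 0 1.5 -1; 0 0.0024 0 1.7 -1")

```text
time_s: 34.75
tool_pos: [0.5285, 0.0019, 0.1257]
tool_rot: [-180.0, 0.0, -176.3]
force: [-0.0, -5.2, 5.1]
grip_width: 0.0213
```

```bash
python3 f.py
```

```text
time 34.75 t -0.014 r 0.0799 z 0.1257 | Frad 0.44 Ftan -5.18 Fz 5.15 | tool-frame F [ 0.3412 -5.1922 -5.146 ] torque [-1.1295  0.0948  0.1972] yaw-err -361.1 deg w 0.0213 vel 2.36
TOTAL at grip 7.65
```

drive_tool(moves="0 0.0003 0 0.2 -1; 0 0.0006 0 0.4 -1; 0 0.0009 0 0.6 -1; 0 0.0012 0 0.9 -1; 0 0.0015 0 1.1 -1; 0 0.0018 0 1.3 -1; 0 0.0021 0 1.5 -1; 0 0.0024 0 1.7 -1")

```text
time_s: 35.55
tool_pos: [0.5284, 0.0037, 0.1257]
tool_rot: [-179.9, 0.0, -177.9]
force: [-0.7, -6.5, 4.5]
grip_width: 0.021
```

```bash
python3 f.py
```

```text
time 35.55 t 0.008 r 0.0800 z 0.1257 | Frad 1.07 Ftan -6.40 Fz 4.51 | tool-frame F [ 0.8958 -6.4312 -4.5006] torque [-1.4566  0.0692  0.4165] yaw-err -361.6 deg w 0.0210 vel 2.17
TOTAL at grip 11.60
```

The resistance rises to 11.6 N just short of the earlier position, heading for the same ~13.5 N. So the screw has held, and the backward shift was play plus springiness. Unload, open, withdraw.

drive_tool(moves="0 -0.0015 -0.0005 -1.0 -1; 0 -0.003 -0.0005 -2.0 -1; 0 -0.004 -0.0005 -2.9 -1; 0 -0.004 -0.0005 -2.9 0.3; 0 -0.004 -0.0005 -2.9 0.6; 0 -0.004 -0.0005 -2.9 0.6; 0 -0.004 -0.0005 -2.9 0.6; 0 -0.004 -0.0005 -2.9 0.6")

```text
time_s: 36.35
tool_pos: [0.528, 0.0018, 0.1259]
tool_rot: [180.0, -0.0, -175.0]
force: [0.0, 0.2, -0.2]
grip_width: 0.0536
```

```bash
python3 g.py
```

```text
[0.528  0.0018 0.1259] [ 0.0378  0.1919 -0.1957] 0.053619917333143405 36.35
side 912 y range -0.016126872735377218 0.004185224061078089 xmax 0.010641751137891103 z med 0.1453895023705259 zmax 0.15840328429252368
top 533 y range -0.016116785220861057 0.0035187956599865475 xmax 0.010607093750782426 z med 0.16312384648707412 zmax 0.16600572765820984
bar 451 y range -0.011544818319546613 0.011352226335468563 xmax -0.03529254715627895 z med 0.12854549532238388 zmax 0.12969248975127523
grip tool xy -0.00035824886210889667 -0.005970824337149565 r 0.08026259350981825 t -0.08875435756851892
```

drive_tool(moves="0 0 -0.01 0 0.6; 0 0 -0.025 0 0.6; 0 0 -0.045 0 0.6; 0 0 -0.07 0 0.6; 0 0 -0.095 0 0.6; 0 0 -0.12 0 0.6; 0 0 -0.14 0 0.6; 0 0 -0.14 0 0.6")

```text
time_s: 37.2
tool_pos: [0.5301, 0.001, 0.2698]
tool_rot: [179.9, 0.4, -175.0]
force: [0.0, 0.1, -0.2]
grip_width: 0.0697
```

```bash
python3 look.py w9
python3 - <<'E'
from h import *
print(get_obs()['force'])
c=read_camera('scene')[0];a=cv2.imread('pics/scene0.png')[:,:,::-1]
f=lambda i:cv2.resize(i[140:270,200:480],(800,371)) 
cv2.imwrite('pics/s9.png',np.vstack([f(a)[60:350],f(c)[60:350]])[:,:,::-1])
E
```

```text
37.2 [0.5301 0.001  0.2698] [ 179.9423    0.3586 -175.0258] [-34.2198   1.7638  32.2576  97.3388  -1.0308  80.8158  93.1584]
grip [314.4 185.1] 0.66 z: [ 0.5259 -0.0038  0.146 ] d: [ 0.5211 -0.0039  0.1638]
hub [315.4 253.7] 0.58 z: [0.6047 0.0038 0.146 ] d: [0.613  0.0044 0.1308]
head [320.9 235.8] 0.75 z: [0.5968 0.0095 0.115 ] d: [0.5896 0.0088 0.1304]
clamp [315.7 208. ] 0.94 z: [0.6027 0.0026 0.    ] d: [0.5577 0.0001 0.1265]
handle [323.3 208.5] 0.88 z: [0.6025 0.0148 0.    ] d: [0.5665 0.0099 0.1013]
stops [186.2 233.4] 0.28 z: [ 0.6664 -0.2089  0.    ] d: [ 0.6641 -0.2068  0.0045]
[0.18405285 0.04514638 0.6887522 ]
```

View pics/s9.png

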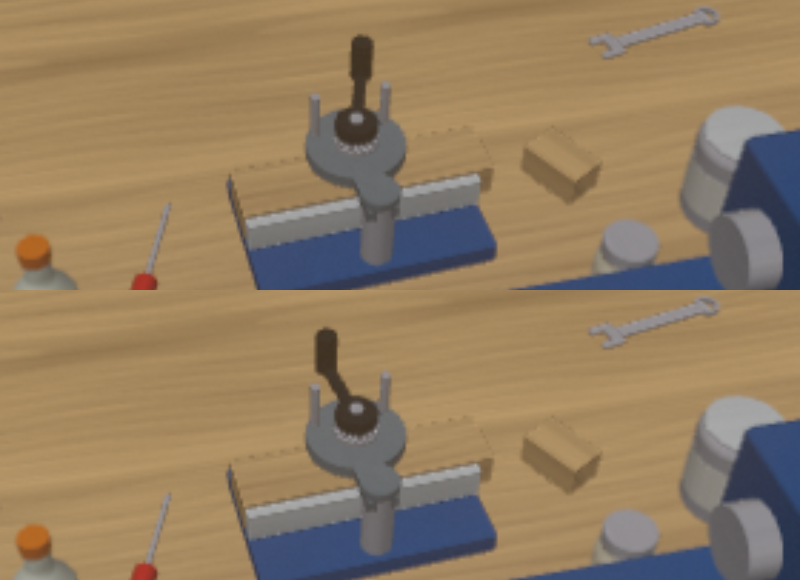

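The before and after views match: batten, offcut and the other things are unmoved, and the handle is down and free of the gripper. Handing in.

```bash
python3 -c "
from cell import *
print(sign_off())"
```

```text
the job is handed in; nothing more can be done
None
```

The batten is clamped at an estimated 80–90 N, and I handed the job in at about 37 s with the gripper open and clear. `sign_off()` gives no verdict, and the foot force can't be measured directly, so this is worked out from the turning resistance.

**What I did:** I turned the handle clockwise in four strokes. Between strokes I lifted it about 11 mm, swung it back two or three grooves and let it drop in. It stayed between about -0.62 and +0.61 rad, short of the stop pins.

**Foot force:** The resistance at the grip was about 8.4 N with the foot free and 13.5 N at the end. That is 5.1 N more, or roughly 80 N on the wood. The last step rose at the expected rate, and earlier readings put it at 80–95 N.

**Final state:**
- **Handle:** it is down, with the grip top at 0.166 m, the same as when seated.
- **Batten and other things:** they look unmoved in the before and after pictures of the clamp area. The hammer was outside that view.

**What went wrong or disagreed:**
- **Third stroke:** the handle rode up out of its groove as the load rose, and I found it about 4 mm up. I let it drop, reseated it two grooves back and held it down for the last stroke.
- **After letting go:** the handle rested about 0.1 rad further back than where I released it, while the stated play is 0.07. I gripped it again and turned it forward. The resistance climbed to 11.6 N just short of the earlier position, so I took the screw to have held. A small loss of force there can't be ruled out.

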